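Pack up to the height gauge

TASK

Build a packing stack for the mower axle on the chalked outline on the steel plate: lay packers from the cardboard flat on one another, squared up with the outline, until the top of the stack is level with the red tip of the height gauge's pointer, within 5 mm either way. Leave any packers you do not need lying low and clear of the steel plate, and leave the gauge's setting and everything else on the bench as they are.

Things in the scene. Friction and masses are not known exactly. Their poses are not given: they have to be found in the camera images.
- outline (a point): Centre of the white chalked rectangle (120 x 64 mm) on the top face of a fixed dark steel plate, 280 x 180 x 20 mm, lying on the bench; the point is on that top face, 20 mm above the bench. x runs along the rectangle's length toward the height gauge, z up. The plate's middle is 45 mm from here along +x. Nothing but the gauge stands on the plate.
- gauge (a point): Fixed height gauge on the plate: middle of the underside of its grey foot (60 x 70 x 24 mm), 145 mm from the outline's centre along +x; axes as the outline's. Its upright steel beam (10 x 20 mm) stands 5 mm from here along -x and reaches 174 mm above the plate.
- pointer (a point): Red tip of the height gauge's pointer, a thin level arm that reaches from the clamp on the beam toward the outline; the point is at the tip's end, mid-way up its 4 mm, 72 mm from the outline's centre along +x and 48 to 64 mm above the plate. Its height (z) is the mark for the top of the stack. The clamp (26 x 36 x 30 mm) slides on the beam if pushed hard; it must stay as set.
- timber_mid (a point): A loose packer (flat rectangular block) with sharp square edges, pale timber, 110 x 56 mm and 38 mm thick, about 0.12 kg, lying on the cardboard; the thin steel packer lies on top of it at the start. The point is its centre, half-way up; x runs along its length, y across its width, z up through its thickness.
- ply_a_mid (a point): A loose packer (flat rectangular block) with sharp square edges, plywood with dark lines on its edges, 100 x 50 mm and 18 mm thick, about 0.06 kg, lying on the cardboard. The point is its centre, half-way up; x runs along its length, y across its width, z up through its thickness.
- ply_b_mid (a point): A loose packer (flat rectangular block) with sharp square edges, the second plywood one, same as the first: 100 x 50 mm and 18 mm thick, about 0.06 kg, lying on the cardboard. The point is its centre, half-way up; x runs along its length, y across its width, z up through its thickness.
- alu_mid (a point): A loose packer (flat rectangular block) with sharp square edges, bright aluminium, 90 x 50 mm and 12 mm thick, about 0.15 kg, lying on the cardboard. The point is its centre, half-way up; x runs along its length, y across its width, z up through its thickness.
- steel_mid (a point): A loose packer (flat rectangular block) with sharp square edges, dark steel, 90 x 50 mm and 6 mm thick, about 0.21 kg; at the start it lies flat on the timber packer. The point is its centre, half-way up; x runs along its length, y across its width, z up through its thickness.
- spark_plug_mid (a point): A loose spark plug, 79 mm long and 21 mm thick, lying on the cardboard between the packers: a bystander. The point is near its middle.
- socket_mid (a point): A loose wrench socket, 23 mm diameter, 32 mm tall, standing on the cardboard between the packers: a bystander. The point is its centre.
- oil_mid (a point): A loose flat-sided grey oil bottle with an orange label, 64 x 50 mm, 200 mm tall, standing between the plate and the cardboard: a bystander. The point is its centre.
- spray_mid (a point): A loose blue spray can with a white band and a red cap, 62 mm diameter, 185 mm tall, standing between the plate and the cardboard: a bystander. The point is its centre.
- jar_mid (a point): A loose amber jar with a red lid, 68 mm diameter, 75 mm tall, standing between the plate and the cardboard: a bystander. The point is its centre.
- wrench_grip (a point): A loose wrench, 170 mm long, lying flat at the far side of the bench: a bystander. The point is on its handle.

How it is judged:
On the way:
1. a first packer lies flat and square on the chalked outline, let go (((horizontal distance between timber_mid and outline below 0.012 m and angle between the x axis of timber_mid and the x axis of outline, either way round below 0.17 rad and angle between timber_mid's own z axis and vertical below 0.06 rad and height (world z) of timber_mid below 0.043 m and contact force between timber and the fingers below 0.05 N) or (horizontal distance between ply_a_mid and outline below 0.012 m and angle between the x axis of ply_a_mid and the x axis of outline, either way round below 0.17 rad and angle between ply_a_mid's own z axis and vertical below 0.06 rad and height (world z) of ply_a_mid below 0.033 m and contact force between ply_a and the fingers below 0.05 N) or (horizontal distance between ply_b_mid and outline below 0.012 m and angle between the x axis of ply_b_mid and the x axis of outline, either way round below 0.17 rad and angle between ply_b_mid's own z axis and vertical below 0.06 rad and height (world z) of ply_b_mid below 0.033 m and contact force between ply_b and the fingers below 0.05 N) or (horizontal distance between alu_mid and outline below 0.012 m and angle between the x axis of alu_mid and the x axis of outline, either way round below 0.17 rad and angle between alu_mid's own z axis and vertical below 0.06 rad and height (world z) of alu_mid below 0.03 m and contact force between alu and the fingers below 0.05 N) or (horizontal distance between steel_mid and outline below 0.012 m and angle between the x axis of steel_mid and the x axis of outline, either way round below 0.17 rad and angle between steel_mid's own z axis and vertical below 0.06 rad and height (world z) of steel_mid below 0.027 m and contact force between steel and the fingers below 0.05 N))), for 0.2 s.
At the end, for the whole second after the job is handed in: Highest packer on the outline: top within 5 mm of the pointer tip's height. Stacked packers: flat (0.06 rad), within 12 mm of the outline's centre, turned under 0.17 rad. The others: over 112 mm from it, centres under 60 mm above the bench. All released, at rest (((horizontal distance between timber_mid and outline below 0.012 m and angle between the x axis of timber_mid and the x axis of outline, either way round below 0.17 rad and angle between timber_mid's own z axis and vertical below 0.06 rad and z of timber_mid in the frame of pointer between -0.024 and -0.014 m) or (horizontal distance between ply_a_mid and outline below 0.012 m and angle between the x axis of ply_a_mid and the x axis of outline, either way round below 0.17 rad and angle between ply_a_mid's own z axis and vertical below 0.06 rad and z of ply_a_mid in the frame of pointer between -0.014 and -0.004 m) or (horizontal distance between ply_b_mid and outline below 0.012 m and angle between the x axis of ply_b_mid and the x axis of outline, either way round below 0.17 rad and angle between ply_b_mid's own z axis and vertical below 0.06 rad and z of ply_b_mid in the frame of pointer between -0.014 and -0.004 m) or (horizontal distance between alu_mid and outline below 0.012 m and angle between the x axis of alu_mid and the x axis of outline, either way round below 0.17 rad and angle between alu_mid's own z axis and vertical below 0.06 rad and z of alu_mid in the frame of pointer between -0.011 and -0.001 m) or (horizontal distance between steel_mid and outline below 0.012 m and angle between the x axis of steel_mid and the x axis of outline, either way round below 0.17 rad and angle between steel_mid's own z axis and vertical below 0.06 rad and z of steel_mid in the frame of pointer between -0.008 and 0.002 m)) and ((horizontal distance between timber_mid and outline below 0.012 m and angle between the x axis of timber_mid and the x axis of outline, either way round below 0.17 rad and angle between timber_mid's own z axis and vertical below 0.06 rad and z of timber_mid in the frame of pointer below -0.014 m) or (horizontal distance between timber_mid and outline above 0.112 m and height (world z) of timber_mid below 0.06 m)) and ((horizontal distance between ply_a_mid and outline below 0.012 m and angle between the x axis of ply_a_mid and the x axis of outline, either way round below 0.17 rad and angle between ply_a_mid's own z axis and vertical below 0.06 rad and z of ply_a_mid in the frame of pointer below -0.004 m) or (horizontal distance between ply_a_mid and outline above 0.112 m and height (world z) of ply_a_mid below 0.06 m)) and ((horizontal distance between ply_b_mid and outline below 0.012 m and angle between the x axis of ply_b_mid and the x axis of outline, either way round below 0.17 rad and angle between ply_b_mid's own z axis and vertical below 0.06 rad and z of ply_b_mid in the frame of pointer below -0.004 m) or (horizontal distance between ply_b_mid and outline above 0.112 m and height (world z) of ply_b_mid below 0.06 m)) and ((horizontal distance between alu_mid and outline below 0.012 m and angle between the x axis of alu_mid and the x axis of outline, either way round below 0.17 rad and angle between alu_mid's own z axis and vertical below 0.06 rad and z of alu_mid in the frame of pointer below -0.001 m) or (horizontal distance between alu_mid and outline above 0.112 m and height (world z) of alu_mid below 0.06 m)) and ((horizontal distance between steel_mid and outline below 0.012 m and angle between the x axis of steel_mid and the x axis of outline, either way round below 0.17 rad and angle between steel_mid's own z axis and vertical below 0.06 rad and z of steel_mid in the frame of pointer below 0.002 m) or (horizontal distance between steel_mid and outline above 0.112 m and height (world z) of steel_mid below 0.06 m)) and contact force between each of timber, ply_a, ply_b, alu, steel and the fingers below 0.05 N and linear speed of each of timber, ply_a, ply_b, alu, steel below 0.02 m/s); the robot touches nothing.
It fails at once if a bystander (spark plug, socket, oil bottle, spray can, jar, wrench) is shifted by more than 20 mm (distance of any of spark_plug_mid, socket_mid, oil_mid, spray_mid, jar_mid, wrench_grip from where it was at the start of the episode above 0.02 m).
It fails at once if the height gauge's pointer is shifted by more than 3 mm (distance of pointer from where it was at the start of the episode above 0.003 m).
It also fails if it takes over 69 s, if anything falls off the work surface, if the arm or the gripper's body presses on something with over 40 N, if the wrist force passes 120 N, or if a joint passes its speed limit or range.

ROBOT

A 7-joint arm with a two-finger parallel gripper is mounted at the origin on the work surface. World frame = base frame: x ahead of the robot, y to its left, z up, the work surface at z = 0. Lengths are in m, angles in rad, forces in N, time in s.
With the tool pointing down it reaches from about 0.4 to 0.875 m from the base axis. Payload 19.3 kg.
Tool frame: the origin (TCP) lies on the mounting face of the last link; the fingertips stand 173 mm ahead of it and the grasp point (between the pads) lies 155 mm ahead of it (robot.grip_depth is the distance from the TCP to the grasp point, in m); z points along the fingers, y is the direction in which the jaws open and shut (so a half turn about z gives the same grasp; the last joint's range is limited). The gripper opens to 85 mm and grips with 20 to 120 N. Pads are 22 mm wide; open, the fingers measure 114 mm over their backs; the gripper's body (76 mm by 85 mm) begins 54 mm behind the grasp point. The pads swing forward as they close: fully open they stand 13 mm farther back than shut.
Start: joints at [-1.368, 0.521, -0.036, 1.599, 0.021, 1.021, -0.113], TCP at [0.168, 0.602, 0.405] pointing down, gripper open.
Joint ranges: [-2.91, 2.91], [-0.3, 2.13], [-1.5, 1.42], [0.17, 2.43], [-1.26, 4.41], [0.16, 1.93], [-2.52, 2.52]. Speed limits (rad/s): [1.89, 1.89, 2.39, 2.39, 3.01, 3.01, 3.01].

INTERFACE

Orientations are given as [roll, pitch, yaw] about the fixed x, y, z axes, in that order (R = Rz(yaw) Ry(pitch) Rx(roll)).
In Python, from cell import robot gives the robot as it stands.
- The arm moves only by the tool apply_moves, never from a script. Its argument "commands" is a list that holds one entry, the list of rows, each a list of 7 numbers: the turn, a rotation vector about the world's x, y, z in rad, then the shift along the world's x, y, z in cm, then the finger opening in cm, from 0 to 8.54. In form: [[[wx, wy, wz, tx, ty, tz, claw], ...]]. A call has 1 to 12 rows; each row is the pose to reach, as a shift and turn from the pose measured when the call began; what a row does not reach only later rows make up. A row lasts 1/8 s, in which the tool goes at most 62.5 mm and 10.7 degrees, less where a joint would pass 70% of its speed; a pose out of reach is approached as far as the arm can. A call with a gripper value outside its range is refused whole. The fingers move at their own pace and stop on an object; "squeeze" is the grip in N (left out, the last holds). Time passes only in rows, so rows that repeat a pose let the fingers close. It gives the time, the measured TCP pose, the force and the opening at its end, in the units of the state.
- robot.get_state(): the state, without advancing time (a new reading comes with each control period).
- robot.grab_frame(name): name is "scene" or "top" or "wrist"; returns (picture, depth): 384x512x3 uint8, red, green, blue; 384x512 float32, m along the optical axis (not along the pixel's ray), 0 where there is no reading.
- robot.get_calibration(name): a dict with "camera_matrix" (3x3 intrinsics, pixels), "R" (3x3) and "t" (3): a world point X has camera coordinates R X + t. Camera axes: x right, y down, z forward; pixel columns grow to the right and rows downward; lengths in m; the calibration is good to about 2 mm. A picture is of the moment at which its call begins: read the wrist's pose just before it. get_calibration takes no time and is no camera call; for the wrist camera it gives the pose at the moment of the call.
- robot.job_done(): hands the job in, once; it reports no verdict.
The state is a dict: "time": time; "qpos": joint angles; "joint_velocities": joint speeds; "effort": joint torques, N m; "tcp_pos": TCP position; "tool_rot": TCP orientation; "contact_force": force on the tool from outside, world axes, zero at the start; "torque": the same for the moment, N m; "gripper_width": opening from 0.0 (shut) to 1.0 (fully open).
Only numpy, scipy, OpenCV 4.12 (cv2) and the standard library are available. Lean on these libraries where they do the work, as an engineer would, in place of code of your own. Each camera call takes 0.05 s, during which the arm holds its last target.

## Working session

There is one attempt and no reset: what is moved stays moved. The work goes in short steps, Python scripts to look and compute and a tool call to move; the robot and the scene stay as the last step left them, time stands still between calls to the robot, and variables do not carry over. Pictures are saved under pics/ and viewed, and the job is handed in when it is done.

Besides the shell and the picture viewer there is one more tool, called after "Call:" as a command line: name --argument value ..., lists and objects as JSON in quotes. apply_moves: Moves the arm, as the interface text tells. Its arguments: {"type":"object","properties":{"commands":{"type":"array"},"squeeze":{"type":"number"}},"required":["commands"]}

```bash
mkdir -p pics; ls
python3 - <<'E'
from cell import robot
import cv2,numpy as np
s=robot.get_state();print({k:np.round(v,3) for k,v in s.items()})
for n in("scene","top","wrist"):
    c=robot.get_calibration(n);im,d=robot.grab_frame(n)
    cv2.imwrite(f"pics/{n}0.png",im[:,:,::-1]);np.savez(f"{n}0.npz",im=im,d=d,K=c["camera_matrix"],R=c["R"],t=c["t"])
    print(n,np.round(c["camera_matrix"],1).tolist(),np.round(c["R"],3).tolist(),np.round(c["t"],3))
E
```

```text
pics
{'time': np.float64(0.0), 'qpos': array([-1.368,  0.522, -0.036,  1.6  ,  0.021,  1.021, -0.113]), 'joint_velocities': array([-0.001, -0.001,  0.   ,  0.001,  0.003,  0.002, -0.001]), 'effort': array([-0.0000e+00, -9.2712e+01,  1.9800e+00, -3.6992e+01,  1.8000e-02,
        8.0000e-03,  0.0000e+00]), 'tcp_pos': array([0.168, 0.602, 0.404]), 'tool_rot': array([-3.14 ,  0.   ,  2.869]), 'contact_force': array([-0.325,  0.18 ,  0.168]), 'torque': array([-0.037, -0.013,  0.004]), 'gripper_width': np.float64(0.998)}
scene [[417.7, 0.0, 255.4], [0.0, 417.7, 190.6], [0.0, 0.0, 1.0]] [[0.412, 0.911, 0.023], [0.589, -0.247, -0.77], [-0.695, 0.331, -0.638]] [-0.244 -0.297  1.367]
top [[421.5, 0.0, 256.1], [0.0, 421.5, 189.1], [0.0, 0.0, 1.0]] [[-0.002, -1.0, -0.023], [-0.994, 0.004, -0.112], [0.112, 0.023, -0.993]] [0.018 0.609 0.991]
wrist [[299.7, 0.0, 254.9], [0.0, 299.7, 186.8], [0.0, 0.0, 1.0]] [[0.269, 0.963, -0.0], [0.923, -0.258, 0.285], [0.275, -0.077, -0.958]] [-0.624 -0.039  0.378]
```

View pics/scene0.png

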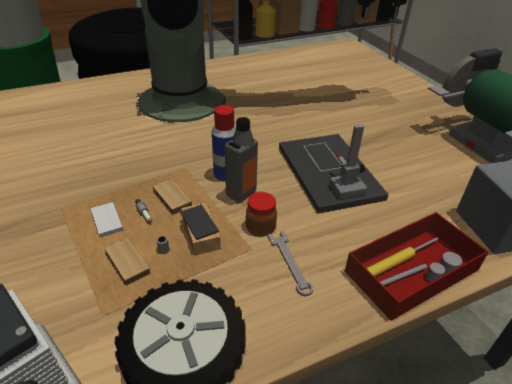

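View pics/top0.png

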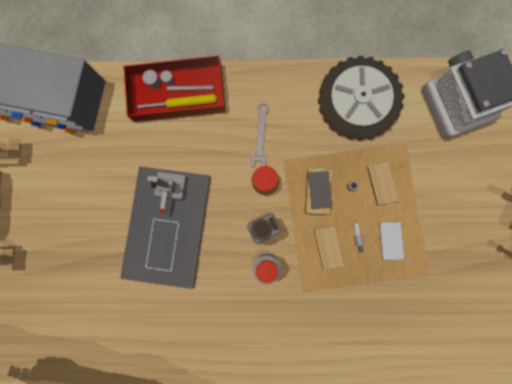

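View pics/wrist0.png

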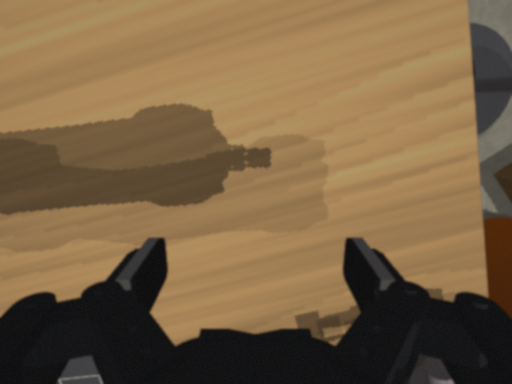

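Run:
```python
import cv2,numpy as np
z=np.load("top0.npz");im=z["im"][:,:,::-1]
cv2.imwrite("pics/tz1.png",cv2.resize(im[145:300,110:220],None,fx=5,fy=5,interpolation=cv2.INTER_CUBIC)[:,:])
cv2.imwrite("pics/tz1.png",cv2.resize(im[155:300,110:220],None,fx=4.1,fy=4.1,interpolation=cv2.INTER_CUBIC))
cv2.imwrite("pics/tz2.png",cv2.resize(im[140:295,280:430],None,fx=3.8,fy=3.8,interpolation=cv2.INTER_CUBIC))
z=np.load("scene0.npz");im=z["im"][:,:,::-1]
cv2.imwrite("pics/sz1.png",cv2.resize(im[115:215,275:390],None,fx=6,fy=6,interpolation=cv2.INTER_CUBIC))
cv2.imwrite("pics/sz2.png",cv2.resize(im[160:300,60:250],None,fx=4.2,fy=4.2,interpolation=cv2.INTER_CUBIC))
```

```text
(no output)
```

View pics/tz1.png

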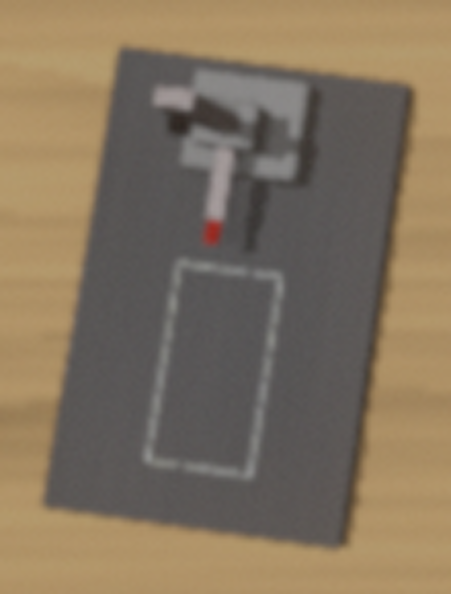

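View pics/tz2.png

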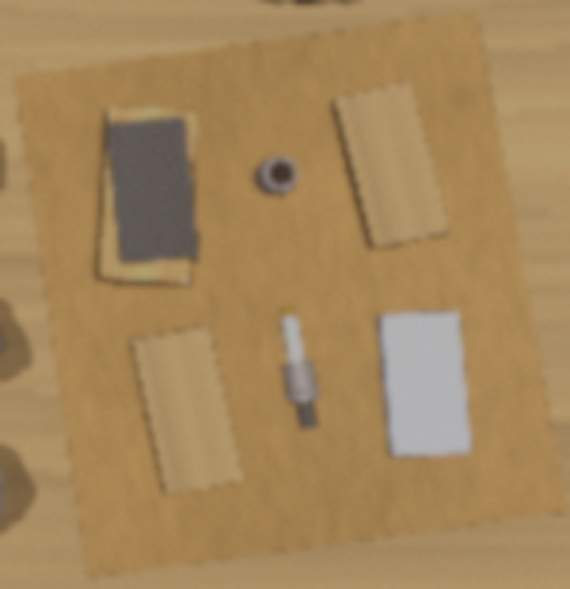

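View pics/sz1.png

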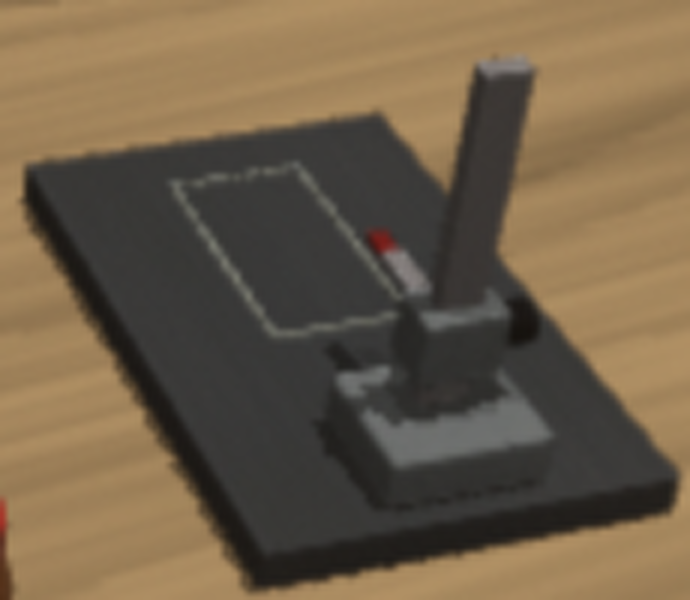

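View pics/sz2.png

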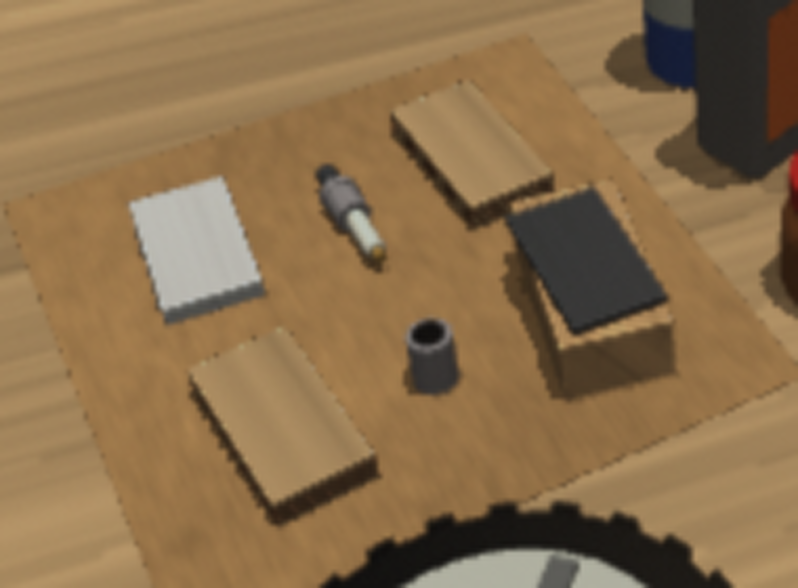

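```bash
cat > h.py <<'E'
import numpy as np,cv2
def load(n):
    z=np.load(n+".npz");return z["im"],z["d"],z["K"],z["R"],z["t"]
def ray(n,uv):
    im,d,K,R,t=load(n);uv=np.atleast_2d(uv).astype(float)
    c=np.c_[(uv-[K[0,2],K[1,2]])/[K[0,0],K[1,1]],np.ones(len(uv))]
    return -R.T@t, c@R
def onz(n,uv,z):
    C,r=ray(n,uv);return C+r*((z-C[2])/r[:,2])[:,None]
def tri(n1,p1,n2,p2):
    C1,r1=ray(n1,p1);C2,r2=ray(n2,p2);r1=r1[0];r2=r2[0]
    s=np.linalg.lstsq(np.c_[r1,-r2],C2-C1,rcond=None)[0]
    a=C1+s[0]*r1;b=C2+s[1]*r2;return (a+b)/2,np.linalg.norm(a-b)
def dep(n,mask):
    im,d,K,R,t=load(n);v,u=np.nonzero(mask&(d>0));z=d[v,u]
    c=np.c_[(u-K[0,2])/K[0,0]*z,(v-K[1,2])/K[1,1]*z,z];return (c-t)@R
def rect(P):
    P=np.array(P);m=P.mean(0);e=(P[1]-P[0])+(P[2]-P[3]);f=(P[3]-P[0])+(P[2]-P[1])
    a,b=np.linalg.norm(e)/2,np.linalg.norm(f)/2
    L=f if b>a else e
    return m.round(4),"size",round(a,4),round(b,4),"yaw",round(np.arctan2(L[1],L[0])%np.pi,4)
E
python3 - <<'E'
from h import *
def zt(p,x0,y0,f): return (np.array(p)+.5)/f-.5+[x0,y0]
Z=4.1
o=onz("top0",zt([(180,261),(282,273),(250,475),(148,462)],110,155,Z),.02);print("outline",rect(o))
f=3.8
for n,p,z in [("steel",[(107,121),(184,118),(197,262),(120,262)],.044),("timber",[(108,107),(197,110),(190,284),(99,277)],.038),
 ("plyR",[(334,100),(409,84),(446,233),(372,246)],.018),("plyL",[(133,342),(208,328),(241,480),(165,492)],.018),
 ("alu",[(379,314),(457,312),(470,455),(391,456)],.012)]:
    print(n,rect(onz("top0",zt(p,280,140,f),z)))
# the red tip
for n,box in(("top0",(150,300,110,220)),("scene0",(115,215,275,390))):
    im,d=load(n)[:2];i=im.astype(int);m=np.zeros(d.shape,bool);a,b,c,e=box
    q=(i[...,0]>120)&(i[...,1]<90)&(i[...,2]<90);m[a:b,c:e]=q[a:b,c:e]
    v,u=np.nonzero(m);print(n,m.sum(),u.mean(),v.mean());P=dep(n,m);print(np.median(P,0),P[:,2].round(3))
    print(sorted(zip(v,u)))
p=[load("x") for x in []]
E
```

```text
outline (array([0.4759, 0.2463, 0.02  ]), 'size', np.float64(0.0618), np.float64(0.1202), 'yaw', np.float64(3.005))
steel (array([ 0.6055, -0.1369,  0.044 ]), 'size', np.float64(0.0485), np.float64(0.0909), 'yaw', np.float64(0.0717))
timber (array([ 0.6039, -0.1355,  0.038 ]), 'size', np.float64(0.0571), np.float64(0.1102), 'yaw', np.float64(3.0773))
plyR (array([ 0.624 , -0.2942,  0.018 ]), 'size', np.float64(0.0491), np.float64(0.0985), 'yaw', np.float64(0.2121))
plyL (array([ 0.4673, -0.1597,  0.018 ]), 'size', np.float64(0.0489), np.float64(0.0973), 'yaw', np.float64(0.193))
alu (array([ 0.4836, -0.3126,  0.012 ]), 'size', np.float64(0.05), np.float64(0.0907), 'yaw', np.float64(0.0503))
top0 20 161.25 211.15
[0.5535154  0.23620328 0.07742198] [0.02  0.08  0.078 0.023 0.078 0.078 0.076 0.077 0.077 0.076 0.078 0.076
 0.078 0.076 0.075 0.078 0.081 0.076 0.078]
[(np.int64(209), np.int64(160)), (np.int64(209), np.int64(161)), (np.int64(209), np.int64(162)), (np.int64(209), np.int64(163)), (np.int64(210), np.int64(160)), (np.int64(210), np.int64(161)), (np.int64(210), np.int64(162)), (np.int64(210), np.int64(163)), (np.int64(211), np.int64(160)), (np.int64(211), np.int64(161)), (np.int64(211), np.int64(162)), (np.int64(211), np.int64(163)), (np.int64(212), np.int64(160)), (np.int64(212), np.int64(161)), (np.int64(212), np.int64(162)), (np.int64(213), np.int64(160)), (np.int64(213), np.int64(161)), (np.int64(213), np.int64(162)), (np.int64(214), np.int64(160)), (np.int64(214), np.int64(161))]
scene0 6 285.6666666666667 193.5
[0.64538288 0.01952531 0.07464659] [0.075 0.072 0.075 0.075 0.074 0.074]
[(np.int64(156), np.int64(339)), (np.int64(199), np.int64(275)), (np.int64(200), np.int64(275)), (np.int64(201), np.int64(275)), (np.int64(202), np.int64(275)), (np.int64(203), np.int64(275))]
```

Run:
```python
from h import *
for n,box in(("top0",(222,260,155,172)),("top0",(262,285,135,185)),("scene0",(150,165,310,325)),("top0",(172,200,312,326)),("top0",(225,258,385,399))):
    m=np.zeros((384,512),bool);a,b,c,e=box;m[a:b,c:e]=1
    P=dep(n,m);print(n,box,np.median(P,0).round(4),P[:,2].std().round(4))
im,d=load("scene0")[:2];i=im.astype(int);print(i[150:162,332:348,0]-i[150:162,332:348,1])
m=np.zeros((384,512),bool);m[145:165,330:350]=1;m&=(i[...,0]-i[...,1]>40);P=dep("scene0",m);print(P.round(3))
v,u=np.nonzero(m);print(u.mean(),v.mean())
im,d=load("top0")[:2];i=im.astype(int);m=np.zeros((384,512),bool);m[200:220,150:170]=1;m&=(i[...,0]-i[...,1]>40);v,u=np.nonzero(m);q=(u.mean(),v.mean())
w=(i[...,0]-i[...,1])[200:220,150:170];print(w)
m=np.zeros((384,512),bool);m[145:165,330:350]=1;i=load("scene0")[0].astype(int);m&=(i[...,0]-i[...,1]>40);v,u=np.nonzero(m)
print(q,tri("top0",q,"scene0",(u.mean(),v.mean())))
# level check: outline corners by triangulation
zt=lambda p,x0,y0,f:(np.array(p)+.5)/f-.5+[x0,y0]
T=zt([(180,261),(282,273),(250,475),(148,462)],110,155,4.1)
S=zt([(400,315),(272,334),(175,183),(297,164)],275,115,6)
for a,b in zip(T,S): print(tri("top0",a,"scene0",b))
```

```text
top0 (222, 260, 155, 172) [0.486  0.244  0.0203] 0.0018
top0 (262, 285, 135, 185) [0.4066 0.251  0.0204] 0.0044
scene0 (150, 165, 310, 325) [0.4751 0.2307 0.0193] 0.0012
top0 (172, 200, 312, 326) [ 0.6148 -0.1348  0.0446] 0.0018
top0 (225, 258, 385, 399) [ 0.4828 -0.3131  0.0129] 0.0021
[[ 1  1  1  1  1  2  1  1  0  1  1  1  0  0  1  1]
 [ 0  1  0  1  1  2  2  1  1  0  0  1  0  1  0  1]
 [ 0  0  0  1  4  5  6  5  1  1  0  0  0  1  1  1]
 [ 0  0  1  5 26 39 41 35  6  1  1  0  1  1  1  0]
 [ 1  0  1  4 31 72 78 68 20  2  0  1  1  1  0  1]
 [ 1  0  0  2 22 61 84 82 55 10  1  1  0  0  1  2]
 [ 1  1  0  1  7 36 73 65 48 21  4  0  0 -1  0  1]
 [ 1  1  0  0  1  9 23 17 14  8  3  1  0  0  0  2]
 [ 1  0  0  1  0  2  5  6  7  6  5  3  1  0  0  1]
 [ 0  0  1  0  0 -1  2  4  5  6  6  6  3  1  1  2]
 [ 1  1 -1  0  0  0  0  2  3  3  6  6  5  3  1  2]
 [ 1  0 -1  0  0  1  0  0  2  3  6  6  6  4  2  4]]
[[0.548 0.239 0.076]
 [0.552 0.234 0.077]
 [0.551 0.237 0.075]
 [0.552 0.239 0.076]
 [0.552 0.234 0.074]
 [0.557 0.233 0.078]
 [0.556 0.237 0.075]
 [0.558 0.238 0.076]
 [0.559 0.232 0.076]
 [0.559 0.
[... 1537 characters left out ...]
  1   1   2   3   2   2   1   1   1   1   3   2   3
    1   1]
 [  2   2   3   1   1   0   0   1   1   1   1   1   2   3   2   2   1   3
    2   2]
 [  2   3   2   1  -1   0   0   0   0   0   0  -1   0   2   1   1   1   3
    1   0]]
(np.float64(161.43478260869566), np.float64(211.3913043478261)) (array([0.55305377, 0.23671311, 0.07427569]), np.float64(0.0011029256355920623))
(array([0.53829899, 0.26748735, 0.01895405]), np.float64(0.0037333519472652183))
(array([0.53145453, 0.20633571, 0.02151302]), np.float64(0.001306563901481959))
(array([0.41300078, 0.22490792, 0.0197614 ]), np.float64(0.0019231914216924493))
(array([0.42042844, 0.28563978, 0.01948471]), np.float64(0.001258793879815401))
```

Run:
```python
from h import *
im,d,K,R,t=load("wrist0");C=-R.T@t;print(C)
y=2.869;c,s=np.cos(y),np.sin(y);Rt=np.array([[c,-s,0],[s,c,0],[0,0,1]])@np.diag([1,-1,-1])
print("cam in tool",Rt.T@(C-[.168,.602,.404]), "axis",Rt.T@R[2])
# bystander heights near path
im,d=load("top0")[:2]
for n,b in(("jar",(170,190,255,275)),("oil",(220,240,255,275)),("can",(262,280,258,275)),("socket",(180,192,346,358))):
    m=np.zeros((384,512),bool);m[b[0]:b[1],b[2]:b[3]]=1;P=dep("top0",m);print(n,P[P[:,2]>.03].mean(0).round(3),P[:,2].max().round(3))
```

```text
[0.09977654 0.61997196 0.37347478]
cam in tool [ 0.07054296 -0.00105938  0.03052522] axis [-2.85139317e-01  5.74711570e-05  9.58486081e-01]
jar [ 0.627 -0.005  0.075] 0.08
oil [ 0.509 -0.004  0.178] 0.204
can [ 0.425 -0.007  0.184] 0.189
socket [ 0.616 -0.22   0.033] 0.037
```

Call:
apply_moves --commands '[[[0,0,0.05,6,-3,3.5,8.5],[0,0,0.1,12,-7,3.5,8.5],[0,0,0.1,17.5,-10,3.5,8.5],[0,0,0.15,23,-13.5,3.5,8.5],[0,0,0.2,27.5,-17,3.5,8.5],[0,0,0.2,31,-21,3.5,8.5],[0,0,0.2,34.5,-26,3.5,8.5],[0,0,0.2,37.5,-31,3.5,8.5],[0,0,0.2,40,-36,3.5,8.5],[0,0,0.2,42,-42,3.5,8.5],[0,0,0.2,43,-48,3.5,8.5],[0,0,0.2,43.5,-54,3.5,8.5]]]' --squeeze 40

```text
time: 1.65
tcp_pos: [0.6035, 0.0597, 0.439]
tool_rot: [-3.141, -0.0, 3.069]
contact_force: [1.1, -0.2, -0.3]
gripper_width: 0.994
```

Call:
apply_moves --commands '[[[0,0,0.01,0,-6,0,8.5],[0,0,0.01,0,-12,0,8.5],[0,0,0.01,0,-17,0,8.5],[0,0,0.01,0,-19.5,-4,8.0],[0,0,0.01,0,-19.5,-10,7.5],[0,0,0.01,0,-19.5,-12,7.2],[0,0,0.01,0,-19.5,-12,7.2]]]'

```text
time: 2.52
tcp_pos: [0.6032, -0.1353, 0.3175]
tool_rot: [-3.141, -0.003, 3.078]
contact_force: [0.3, 0.6, 0.2]
gripper_width: 0.845
```

```bash
cat > snap.py <<'E'
import sys
from cell import robot
import cv2,numpy as np
for n in sys.argv[2:]:
    s=robot.get_state();c=robot.get_calibration(n);im,d=robot.grab_frame(n);k=n+sys.argv[1]
    cv2.imwrite(f"pics/{k}.png",im[:,:,::-1]);np.savez(k+".npz",im=im,d=d,K=c["camera_matrix"],R=c["R"],t=c["t"])
    print(n,round(float(s["time"]),2),np.round(s["tcp_pos"],4),np.round(s["tool_rot"],3),np.round(s["contact_force"],1),round(float(s["gripper_width"]),3))
E
python3 snap.py 1 wrist
```

```text
wrist 2.52 [ 0.6032 -0.1353  0.3175] [-3.141e+00 -3.000e-03  3.078e+00] [0.3 0.6 0.2] 0.845
```

View pics/wrist1.png

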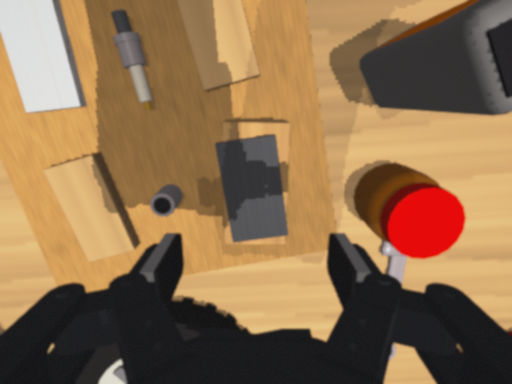

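Run:
```python
import cv2
im=cv2.imread("pics/wrist1.png");cv2.imwrite("pics/w1z.png",cv2.resize(im[110:255,205:300],None,fx=4.1,fy=4.1,interpolation=cv2.INTER_CUBIC))
```

```text
(no output)
```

View pics/w1z.png

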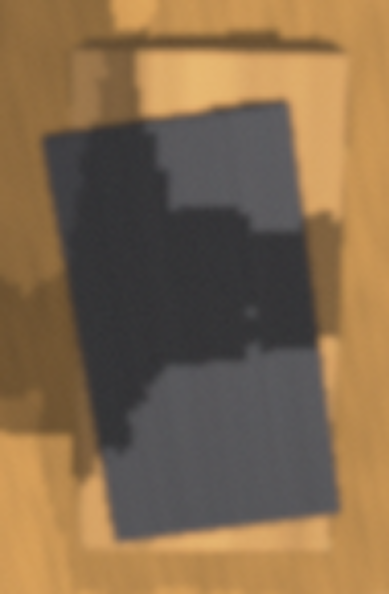

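Run:
```python
from h import *
zt=lambda p,x0,y0,f:(np.array(p)+.5)/f-.5+[x0,y0]
for n,p,z in [("steel",[(44,135),(288,101),(339,511),(120,541)],.044),("timber",[(77,50),(346,54),(328,549),(83,549)],.038)]:
    P=onz("wrist1",zt(p,205,110,4.1),z);print(n,rect(P),P.round(4).tolist())
```

```text
steel (array([ 0.6066, -0.1381,  0.044 ]), 'size', np.float64(0.0483), np.float64(0.0891), 'yaw', np.float64(0.0836)) [[0.564, -0.1661, 0.044], [0.5604, -0.1177, 0.044], [0.6489, -0.1105, 0.044], [0.6531, -0.1583, 0.044]]
timber (array([ 0.6049, -0.1361,  0.038 ]), 'size', np.float64(0.0541), np.float64(0.109), 'yaw', np.float64(3.0679)) [[0.5485, -0.1587, 0.038], [0.5526, -0.1054, 0.038], [0.6609, -0.1127, 0.038], [0.6575, -0.1674, 0.038]]
```

Call:
apply_moves --commands '[[[0,0.003,-0.007,0.1,-0.1,-5,7.2],[0,0.003,-0.007,0.1,-0.1,-10,7.2],[0,0.003,-0.007,0.1,-0.1,-13,7.2],[0,0.003,-0.007,0.1,-0.1,-14,7.2],[0,0.003,-0.007,0.1,-0.1,-14,6.0],[0,0.003,-0.007,0.1,-0.1,-14,5.0],[0,0.003,-0.007,0.1,-0.1,-14,5.0],[0,0.003,-0.007,0.1,-0.1,-14,5.0]]]' --squeeze 40

```text
time: 3.58
tcp_pos: [0.6052, -0.1364, 0.1807]
tool_rot: [-3.14, -0.002, 3.072]
contact_force: [-1.4, 0.6, 9.7]
gripper_width: 0.644
```

```bash
python3 snap.py 2 wrist top scene
```

```text
wrist 3.58 [ 0.6052 -0.1364  0.1807] [-3.140e+00 -2.000e-03  3.072e+00] [-1.4  0.6  9.7] 0.644
top 3.62 [ 0.6052 -0.1364  0.1807] [-3.140e+00 -2.000e-03  3.072e+00] [-2.   0.2  8.6] 0.644
scene 3.67 [ 0.6052 -0.1364  0.1807] [-3.140e+00 -2.000e-03  3.072e+00] [-1.6  1.5  8.7] 0.645
```

View pics/wrist2.png

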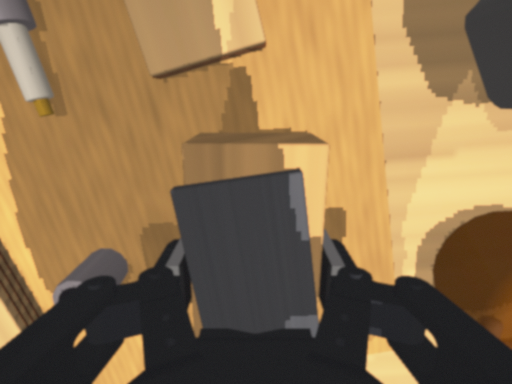

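View pics/scene2.png

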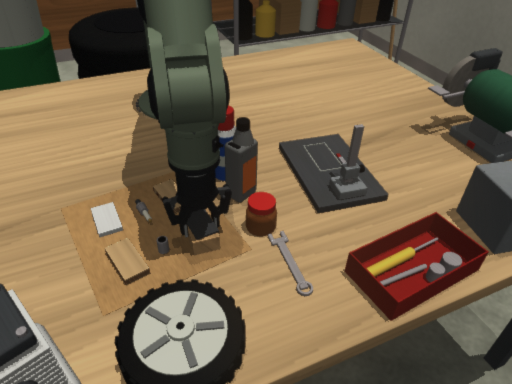

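Call:
apply_moves --commands '[[[0,0,0,0,0,1,5.0],[0,0,0,0,0,3,5.0],[0,0,0,0,0,6,5.0],[0,0,0,0,0,9.5,5.0],[0,0,0,0,0,13,5.0],[0,0,0,0,0,16.5,5.0],[0,0,0,0,0,20,5.0],[0,0,0,0,0,22.5,5.0],[0,0,0,0,0,24,5.0],[0,0,0,0,0,25,5.0],[0,0,0,0,0,25,5.0]]]'

```text
time: 5.1
tcp_pos: [0.6052, -0.1364, 0.431]
tool_rot: [-3.14, -0.001, 3.071]
contact_force: [0.5, 0.2, -3.6]
gripper_width: 0.648
```

```bash
python3 snap.py 3 wrist
```

```text
wrist 5.1 [ 0.6052 -0.1364  0.431 ] [-3.140e+00 -1.000e-03  3.071e+00] [ 0.5  0.2 -3.6] 0.648
```

View pics/wrist3.png

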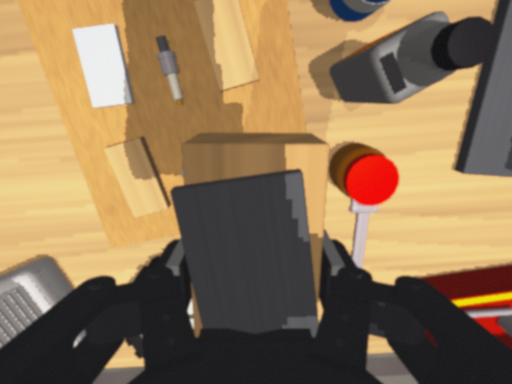

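Call:
apply_moves --commands '[[[0,0,0,-0.2,0.7,0,5.0],[0,0,-0.01,-0.8,2.2,0,5.0],[0,0,-0.02,-1.6,4.7,0,5.0],[0,0,-0.03,-2.7,8.0,0,5.0],[0,0,-0.05,-3.9,11.5,0,5.0],[0,0,-0.07,-5.1,15,0,5.0],[0,0,-0.08,-6.3,18.5,0,5.0],[0,0,-0.09,-7.5,22,0,5.0],[0,0,-0.11,-8.7,25.5,0,5.0],[0,0,-0.12,-9.9,29,0,5.0],[0,0,-0.13,-11,32.3,0,5.0],[0,0,-0.14,-11.9,35,0,5.0]]]'

```text
time: 6.65
tcp_pos: [0.4846, 0.2156, 0.4301]
tool_rot: [-3.14, -0.003, 2.932]
contact_force: [0.4, -0.3, -3.1]
gripper_width: 0.649
```

Call:
apply_moves --commands '[[[0,0,-0.005,-0.6,2.0,-0.5,5.0],[0,0,-0.005,-1.0,3.0,-2,5.0],[0,0,-0.005,-1.0,3.3,-5,5.0],[0,0,-0.005,-1.0,3.3,-8.5,5.0],[0,0,-0.005,-1.0,3.3,-12,5.0],[0,0,-0.005,-1.0,3.3,-15,5.0],[0,0,-0.005,-1.0,3.3,-17,5.0],[0,0,-0.005,-1.0,3.3,-17.8,5.0],[0,0,-0.005,-1.0,3.3,-18,5.0]]]'

```text
time: 7.78
tcp_pos: [0.4744, 0.2485, 0.2499]
tool_rot: [-3.14, -0.003, 2.927]
contact_force: [-0.1, -0.3, -2.0]
gripper_width: 0.648
```

```bash
python3 snap.py 4 wrist scene
```

```text
wrist 7.78 [0.4744 0.2485 0.2499] [-3.140e+00 -3.000e-03  2.927e+00] [-0.1 -0.3 -2. ] 0.648
scene 7.83 [0.4745 0.2486 0.2501] [-3.140e+00 -3.000e-03  2.927e+00] [-0.6 -0.1 -3.6] 0.649
```

View pics/wrist4.png

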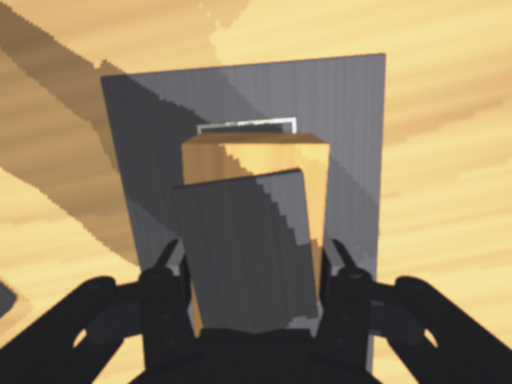

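View pics/scene4.png

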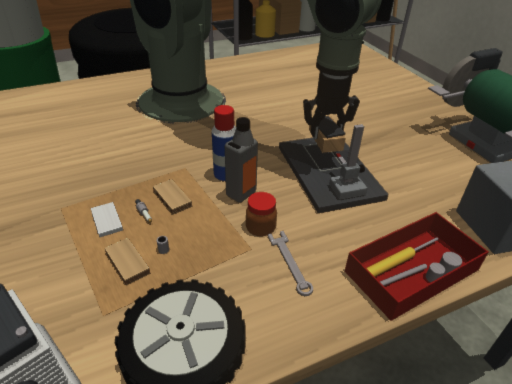

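Run:
```python
from h import *
O=onz("wrist4",[(197.5,126.5),(296,119)],.02);print(O.round(4).tolist())
e=O[1]-O[0];print(np.linalg.norm(e),np.arctan2(e[1],e[0])-np.pi/2)
n=e/np.linalg.norm(e);xx=np.array([n[1],-n[0],0]);c=O.mean(0)+.06*xx;print("outline ctr",c,xx)
T=onz("wrist4",[(183,143.5),(329,143.5)],.1073);e=T[1]-T[0];print(np.linalg.norm(e),np.arctan2(e[1],e[0])-np.pi/2)
n=e/np.linalg.norm(e);xx=np.array([n[1],-n[0],0]);print("timber ctr",T.mean(0)+.055*xx)
S=onz("wrist4",[(174,188),(300,170)],.1133);e=S[1]-S[0];print(np.linalg.norm(e),np.arctan2(e[1],e[0])-np.pi/2)
n=e/np.linalg.norm(e);xx=np.array([n[1],-n[0],0]);print("steel ctr",S.mean(0)+.045*xx)
```

```text
[[0.4138, 0.222, 0.02], [0.4228, 0.2859, 0.02]]
0.06446798018476473 -0.1392487896612331
outline ctr [0.47772976 0.24563714 0.02      ] [ 0.99032054 -0.13879921  0.        ]
0.05457353696394071 -0.21369889197608538
timber ctr [0.47425928 0.24784312 0.1073    ]
0.04674031262279862 -0.0672624965486941
steel ctr [0.47577373 0.2469045  0.1133    ]
```

Call:
apply_moves --commands '[[[0,0,0,0.15,-0.1,-2,5.0],[0,0,0,0.15,-0.1,-3.5,5.0],[0,0,0,0.15,-0.1,-4.4,5.0],[0,0,0,0.15,-0.1,-4.8,5.0],[0,0,0,0.15,-0.1,-4.9,5.0],[0,0,0,0.15,-0.1,-4.9,5.0]]]'

```text
time: 8.62
tcp_pos: [0.4762, 0.2477, 0.2018]
tool_rot: [-3.141, -0.002, 2.927]
contact_force: [0.2, 1.4, -2.9]
gripper_width: 0.648
```

Call:
apply_moves --commands '[[[0,0,0,0,0,-0.1,5.0],[0,0,0,0,0,-0.1,5.3],[0,0,0,0,0,-0.1,5.7],[0,0,0,0,0,-0.1,6.2],[0,0,0,0,0,-0.1,7.0],[0,0,0,0,0,0.5,7.2],[0,0,0,0,0,3,7.2],[0,0,0,0,0,8,7.2],[0,0,0,0,0,13,7.2],[0,0,0,0,0,18,7.2],[0,0,0,0,0,18,7.2]]]'

```text
time: 10.0
tcp_pos: [0.4767, 0.2479, 0.3857]
tool_rot: [3.138, 0.002, 2.927]
contact_force: [0.7, -0.0, -1.0]
gripper_width: 0.841
```

```bash
python3 snap.py 5 wrist;python3 - <<'E'
import cv2
im=cv2.imread("pics/wrist5.png");cv2.imwrite("pics/w5z.png",cv2.resize(im[80:270,180:330],None,fx=3.1,fy=3.1,interpolation=cv2.INTER_CUBIC))
E
```

```text
wrist 10.0 [0.4767 0.2479 0.3857] [3.138e+00 2.000e-03 2.927e+00] [ 0.7 -0.  -1. ] 0.841
```

View pics/w5z.png

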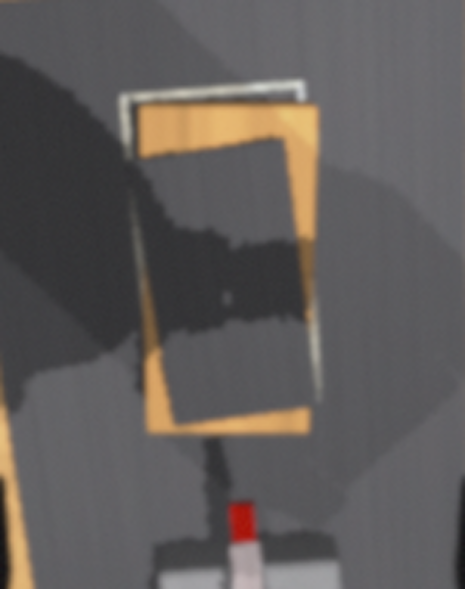

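Run:
```python
from h import *
zt=lambda p:(np.array(p)+.5)/3.1-.5+[180,80]
O=onz("wrist5",zt([(124,98),(302,85)]),.02);e=O[1]-O[0];n=e/np.linalg.norm(e);xx=np.array([n[1],-n[0],0])
print("outline",O.mean(0)+.06*xx,np.linalg.norm(e),np.arctan2(xx[1],xx[0]))
print("timber",rect(onz("wrist5",zt([(139,104),(319,107),(309,433),(147,431)]),.058)))
print("steel",rect(onz("wrist5",zt([(140,157),(283,138),(310,406),(174,424)]),.064)))
# pointer tip end top edge
im=load("wrist5")[0].astype(int);m=np.zeros((384,512),bool);m[200:280,230:290]=1
m&=(im[...,0]-im[...,1]>50);P=dep("wrist5",m);print("red",len(P),np.median(P,0).round(4),P[:,2].std().round(4))
m=np.zeros((384,512),bool);m[140:165,240:270]=1;P=dep("wrist5",m);print("steel top",np.median(P,0))
m=np.zeros((384,512),bool);m[150:180,300:325]=1;P=dep("wrist5",m);print("plate top",np.median(P,0))
print("tip xyz tri",tri("top0",(161.2,214.3),"wrist5",zt((241,503))))
```

```text
outline [0.4779835  0.24551403 0.02      ] 0.06231725759543142 -0.14356819018625333
timber (array([0.4759, 0.2471, 0.058 ]), 'size', np.float64(0.0559), np.float64(0.1095), 'yaw', np.float64(2.9232))
steel (array([0.4776, 0.2463, 0.064 ]), 'size', np.float64(0.0453), np.float64(0.0891), 'yaw', np.float64(3.0361))
red 180 [0.5494 0.2334 0.0763] 0.0128
steel top [0.45798583 0.25215466 0.06404894]
plate top [0.49371973 0.31182502 0.020077  ]
tip xyz tri (array([0.54594374, 0.23569871, 0.07903199]), np.float64(0.0006802530873942581))
```

Call:
apply_moves --commands '[[[0.003,0,0.02,0,-2,3,7.2],[0.003,0,0.05,0.3,-6,5,7.2],[0.003,0,0.08,0.3,-12,5.5,7.2],[0.003,0,0.11,0.3,-18,5.5,7.2],[0.003,0,0.14,0.3,-24,5.5,7.2],[0.003,0,0.17,0.3,-30,5.5,7.2],[0.003,0,0.2,0.3,-36,5.5,7.2],[0.003,0,0.22,0.5,-42,5.5,7.2],[0.003,0,0.24,0.5,-48,3,7.0],[0.003,0,0.265,0.7,-53,-2,7.0],[0.003,0,0.265,0.7,-56,-7,7.0],[0.003,0,0.265,0.7,-56,-7,7.0]]]'

```text
time: 11.55
tcp_pos: [0.4815, -0.3139, 0.3093]
tool_rot: [3.134, -0.006, -3.094]
contact_force: [-0.4, 0.5, 0.9]
gripper_width: 0.82
```

```bash
python3 snap.py 6 wrist
```

```text
wrist 11.55 [ 0.4815 -0.3139  0.3093] [ 3.134 -0.006 -3.094] [-0.4  0.5  0.9] 0.82
```

View pics/wrist6.png

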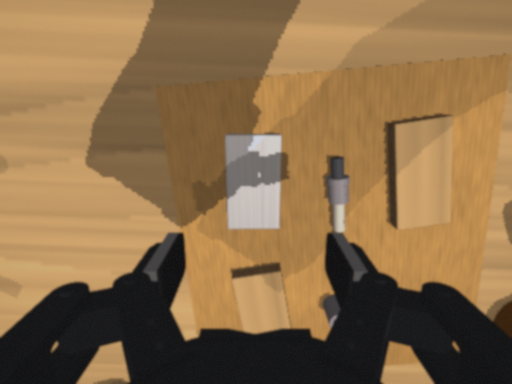

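Run:
```python
from h import *
P=onz("wrist6",[(225,134.5),(281,134.5),(280,229),(228,230)],.012);print(rect(P))
print(onz("wrist6",[(328,185),(350,185)],.012).round(4))
```

```text
(array([ 0.4851, -0.3138,  0.012 ]), 'size', np.float64(0.0499), np.float64(0.0911), 'yaw', np.float64(0.0568))
[[ 0.4827 -0.2448  0.012 ]
 [ 0.4818 -0.2243  0.012 ]]
```

Call:
apply_moves --commands '[[[-0.007,-0.006,0.007,0.35,0,-5,7.0],[-0.007,-0.006,0.007,0.35,0,-9.5,7.0],[-0.007,-0.006,0.007,0.35,0,-11.8,7.0],[-0.007,-0.006,0.007,0.35,0,-12.3,7.0],[-0.007,-0.006,0.007,0.35,0,-12.3,6.0],[-0.007,-0.006,0.007,0.35,0,-12.3,4.4],[-0.007,-0.006,0.007,0.35,0,-12.3,4.4],[-0.007,-0.006,0.007,0.35,0,-12.3,4.4]]]'

```text
time: 12.6
tcp_pos: [0.4859, -0.3132, 0.1882]
tool_rot: [-3.141, 0.002, -3.086]
contact_force: [0.3, -0.7, -0.1]
gripper_width: 0.52
```

```bash
python3 snap.py 7 wrist
```

```text
wrist 12.6 [ 0.4859 -0.3132  0.1882] [-3.141e+00  2.000e-03 -3.086e+00] [ 0.3 -0.7 -0.1] 0.52
```

View pics/wrist7.png

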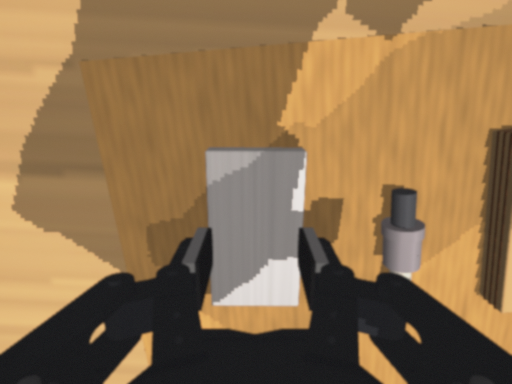

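Call:
apply_moves --commands '[[[0,0,0,-0.1,0,0.3,5.5],[0,0,0,-0.1,0,0.3,6.8],[0,0,0,-0.1,0,0.3,6.8],[0,0,0,-0.1,0,-0.6,6.8],[0,0,0,-0.1,0,-1.3,6.8],[0,0,0,-0.1,0,-1.3,6.8],[0,0,0,-0.1,0,-1.3,6],[0,0,0,-0.1,0,-1.3,4.6],[0,0,0,-0.1,0,-1.3,4.6],[0,0,0,-0.1,0,-1.3,4.6]]]'

```text
time: 13.9
tcp_pos: [0.4849, -0.3132, 0.1755]
tool_rot: [-3.141, 0.002, -3.086]
contact_force: [-0.7, 0.9, 5.7]
gripper_width: 0.569
```

```bash
python3 snap.py 8 wrist
```

```text
wrist 13.9 [ 0.4849 -0.3132  0.1755] [-3.141e+00  2.000e-03 -3.086e+00] [-0.7  0.9  5.7] 0.569
```

View pics/wrist8.png

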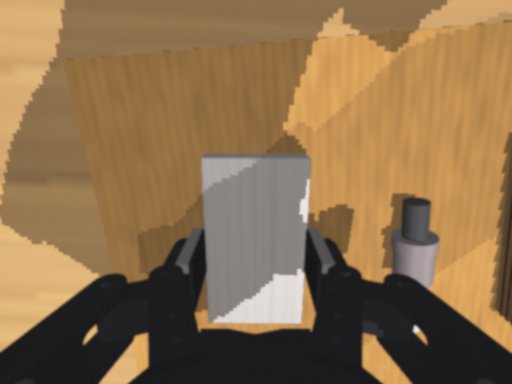

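Call:
apply_moves --commands '[[[0,0,0,0,0,1,4.6],[0,0,0,0,0,3,4.6],[0,0,0,0,0,6.5,4.6],[0,0,0,0,0,10.5,4.6],[0,0,0,0,0,14.5,4.6],[0,0,0,0,0,18.5,4.6],[0,0,0,0,0,22,4.6],[0,0,0,0,0,24.5,4.6],[0,0,0,0,0,26,4.6],[0,0,0,0,0,26,4.6]]]'

```text
time: 15.2
tcp_pos: [0.4847, -0.3132, 0.4366]
tool_rot: [-3.14, 0.003, -3.086]
contact_force: [-0.6, -0.4, -1.8]
gripper_width: 0.57
```

```bash
python3 snap.py 9 wrist
```

```text
wrist 15.2 [ 0.4847 -0.3132  0.4366] [-3.140e+00  3.000e-03 -3.086e+00] [-0.6 -0.4 -1.8] 0.57
```

View pics/wrist9.png

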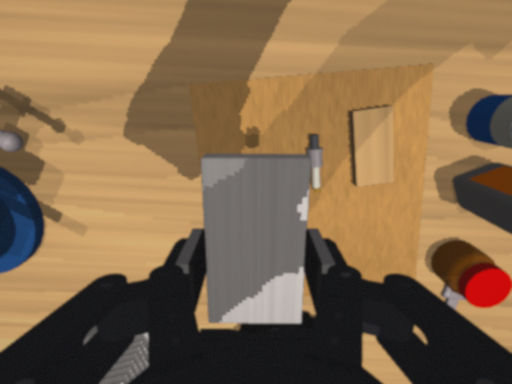

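Call:
apply_moves --commands '[[[0,0,0,0,1,0,4.6],[0,0,-0.01,0,3.5,0,4.6],[0,0,-0.03,0,7.5,0,4.6],[0,0,-0.05,0,12,0,4.6],[0,0,-0.07,0,16.5,0,4.6],[0,0,-0.09,0,21,0,4.6],[0,0,-0.11,0,25.5,0,4.6],[0,0,-0.13,0,30,0,4.6],[0,0,-0.15,-0.2,34.5,0,4.6],[0,0,-0.17,-0.4,39,0,4.6],[0,0,-0.19,-0.6,43.5,0,4.6],[0,0,-0.196,-0.8,48,0,4.6]]]'

```text
time: 16.75
tcp_pos: [0.4758, 0.1688, 0.4348]
tool_rot: [-3.14, 0.001, 3.001]
contact_force: [1.2, -0.7, -1.9]
gripper_width: 0.574
```

Call:
apply_moves --commands '[[[0,0,0,0,3.5,0,4.6],[0,0,0,0,6,-1,4.6],[0,0,0,0,7.7,-3,4.6],[0,0,0,0,8,-6.5,4.6],[0,0,0,0,8,-10,4.6],[0,0,0,0,8,-13,4.6],[0,0,0,0,8,-15,4.6],[0,0,0,0,8,-15.8,4.6],[0,0,0,0,8,-16,4.6],[0,0,0,0,8,-16,4.6]]]'

```text
time: 18.0
tcp_pos: [0.4759, 0.2489, 0.2753]
tool_rot: [-3.141, 0.001, 3.001]
contact_force: [-0.2, 0.1, -0.9]
gripper_width: 0.567
```

```bash
python3 snap.py 10 wrist scene
```

```text
wrist 18.0 [0.4759 0.2489 0.2753] [-3.141e+00  1.000e-03  3.001e+00] [-0.2  0.1 -0.9] 0.567
scene 18.05 [0.4759 0.2489 0.2754] [-3.141e+00  2.000e-03  3.001e+00] [-0.6 -0.4 -1. ] 0.569
```

View pics/wrist10.png

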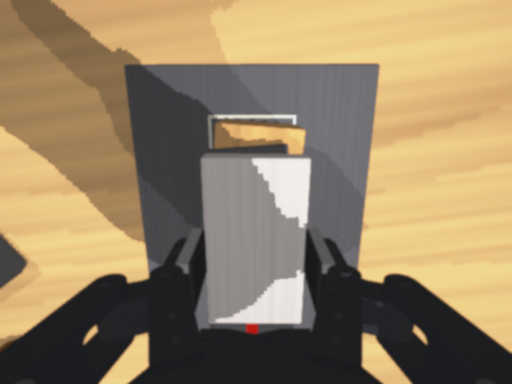

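Call:
apply_moves --commands '[[[0,0,0,0.1,-0.2,-1.2,4.6],[0,0,0,0.1,-0.3,-2.4,4.6],[0,0,0,0.1,-0.3,-3.1,4.6],[0,0,0,0.1,-0.3,-3.4,4.6],[0,0,0,0.1,-0.3,-3.6,4.6],[0,0,0,0.1,-0.3,-3.6,4.6],[0,0,0,0.1,-0.3,-3.6,4.6]]]'

```text
time: 18.98
tcp_pos: [0.477, 0.2459, 0.2396]
tool_rot: [-3.141, 0.002, 3.001]
contact_force: [-0.6, 1.6, -1.8]
gripper_width: 0.571
```

```bash
python3 snap.py 11 scene;python3 - <<'E'
import cv2
im=cv2.imread("pics/scene11.png");cv2.imwrite("pics/s11z.png",cv2.resize(im[60:220,275:395],None,fx=3.7,fy=3.7,interpolation=cv2.INTER_CUBIC))
E
```

```text
scene 18.98 [0.477  0.2459 0.2396] [-3.141e+00  2.000e-03  3.001e+00] [-0.6  1.6 -1.8] 0.571
```

View pics/s11z.png

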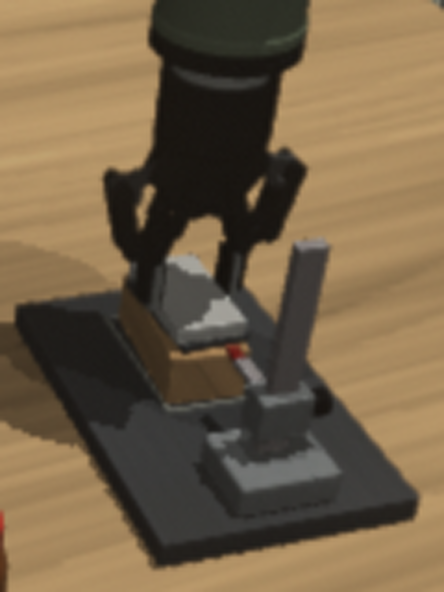

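Call:
apply_moves --commands '[[[0,0,0,0,0,-0.1,4.6],[0,0,0,0,0,-0.1,4.6],[0,0,0,0,0,-0.1,4.6]]]'

```text
time: 19.4
tcp_pos: [0.477, 0.2459, 0.2395]
tool_rot: [-3.141, 0.002, 3.001]
contact_force: [-6.0, -3.8, 20.2]
gripper_width: 0.571
```

Call:
apply_moves --commands '[[[0,0,0,0,0,0.05,4.6],[0,0,0,0,0,0.05,4.6],[0,0,0,0,0,0.05,5.0],[0,0,0,0,0,0.05,5.4],[0,0,0,0,0,0.05,5.8],[0,0,0,0,0,0.1,6.4],[0,0,0,0,0,1,6.8],[0,0,0,0,0,3,6.8],[0,0,0,0,0,7,6.8],[0,0,0,0,0,12,6.8],[0,0,0,0,0,15,6.8],[0,0,0,0,0,15,6.8]]]'

```text
time: 20.9
tcp_pos: [0.4772, 0.246, 0.3922]
tool_rot: [3.139, 0.006, 3.001]
contact_force: [0.2, -0.0, -1.2]
gripper_width: 0.796
```

```bash
python3 snap.py 12 wrist scene;python3 - <<'E'
import cv2
im=cv2.imread("pics/wrist12.png");cv2.imwrite("pics/w12z.png",cv2.resize(im[80:270,180:330],None,fx=3.1,fy=3.1,interpolation=cv2.INTER_CUBIC))
im=cv2.imread("pics/scene12.png");cv2.imwrite("pics/s12z.png",cv2.resize(im[115:215,275:390],None,fx=5,fy=5,interpolation=cv2.INTER_CUBIC))
E
```

```text
wrist 20.9 [0.4772 0.246  0.3922] [3.139 0.006 3.001] [ 0.2 -0.  -1.2] 0.796
scene 20.95 [0.477  0.2459 0.3906] [3.14  0.004 3.001] [-0.8 -0.1 -1.2] 0.797
```

View pics/w12z.png

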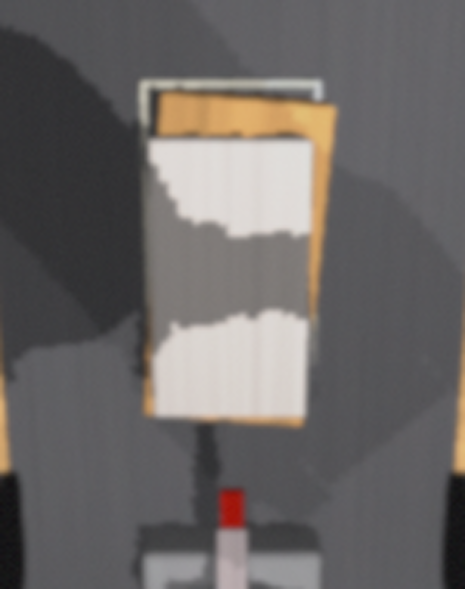

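View pics/s12z.png

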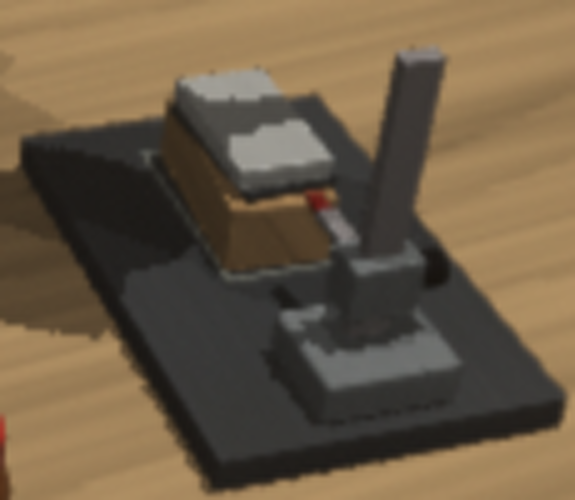

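Call:
apply_moves --commands '[[[0,0,0,0,0,5,6.8],[0,0,0,-3,6,5,6.8],[0,0,0,-6,12,5,6.8],[0,0,0,-9,17,5,6.8],[0,0,0,-12,22,5,6.8],[0,0,0,-16,26,5,6.8],[0,0,0,-20,30,5,6.8],[0,0,0,-23,32,5,6.8],[0,0,0,-23,32,5,6.8]]]'

```text
time: 22.12
tcp_pos: [0.2439, 0.5673, 0.4381]
tool_rot: [-3.14, 0.001, 3.006]
contact_force: [0.0, -1.2, -0.6]
gripper_width: 0.798
```

```bash
python3 snap.py 13 top scene;python3 - <<'E'
import cv2
from h import *
im=cv2.imread("pics/top13.png");cv2.imwrite("pics/t13z.png",cv2.resize(im[155:300,110:220],None,fx=4.1,fy=4.1,interpolation=cv2.INTER_CUBIC))
im=cv2.imread("pics/scene13.png");cv2.imwrite("pics/s13z.png",cv2.resize(im[120:190,285:365],None,fx=8,fy=8,interpolation=cv2.INTER_CUBIC))
zt=lambda p:(np.array(p)+.5)/3.1-.5+[180,80]
O=onz("wrist12",zt([(142,84),(321,84)]),.02);e=O[1]-O[0];n=e/np.linalg.norm(e);xx=np.array([n[1],-n[0],0])
print("outline",O.mean(0)+.06*xx,np.arctan2(xx[1],xx[0]))
print("alu",rect(onz("wrist12",zt([(149,139),(313,139),(305,416),(154,416)]),.076)))
print("timber",rect(onz("wrist12",zt([(160,91),(338,107),(303,425),(146,414)]),.058)))
for b in((127,135,232,277),(140,148,232,277),(200,210,235,274)):
    m=np.zeros((384,512),bool);m[b[0]:b[1],b[2]:b[3]]=1;P=dep("wrist12",m);print(np.median(P,0).round(4))
    A=np.c_[P[:,:2],np.ones(len(P))]
m=np.zeros((384,512),bool);m[128:210,234:274]=1;P=dep("wrist12",m);A=np.c_[P[:,:2],np.ones(len(P))];A[:,:2]-=A[:,:2].mean(0)
print("plane",np.linalg.lstsq(A,P[:,2],rcond=None)[0])
im=load("wrist12")[0].astype(int);m=np.zeros((384,512),bool);m[230:253,248:262]=1
m&=(im[...,0]-im[...,1]>80);P=dep("wrist12",m);print("red",len(P),np.median(P,0).round(4),P[:,2].round(3))
E
```

```text
top 22.12 [0.2439 0.5673 0.4381] [-3.140e+00  1.000e-03  3.006e+00] [ 0.  -1.2 -0.6] 0.798
scene 22.18 [0.2459 0.5662 0.4383] [-3.140e+00  2.000e-03  3.003e+00] [ 0.9  0.  -0.2] 0.801
outline [0.47785851 0.24558657 0.02      ] -0.1402133223935753
alu (array([0.4768, 0.2452, 0.076 ]), 'size', np.float64(0.0496), np.float64(0.0898), 'yaw', np.float64(2.9953))
timber (array([0.476 , 0.2474, 0.058 ]), 'size', np.float64(0.0559), np.float64(0.1095), 'yaw', np.float64(2.9277))
[0.4379 0.2506 0.076 ]
[0.45   0.2491 0.076 ]
[0.5112 0.2404 0.0761]
plane [ 0.00025439 -0.00106921  0.07609054]
red 76 [0.5543 0.2343 0.0773] [0.078 0.077 0.078 0.077 0.076 0.078 0.076 0.076 0.077 0.076 0.077 0.077
 0.078 0.078 0.078 0.077 0.077 0.077 0.077 0.078 0.078 0.077 0.077 0.078
 0.077 0.077 0.078 0.077 0.075 0.078 0.077 0.077 0.079 0.077 0.077 0.078
 0.077 0.077 0.077 0.077 0.078 0.077 0.077 0.078 0.077 0.078 0.076 0.077
 0.078 0.077 0.077 0.078 0.078 0.076 0.077 0.076 0.077 0.078 0.076 0.077
 0.077 0.078 0.078 0.077 0.078 0.077 0.078 0.077 0.078 0.078 0.078 0.077
 0.078 0.077 0.076 0.077]
```

View pics/t13z.png

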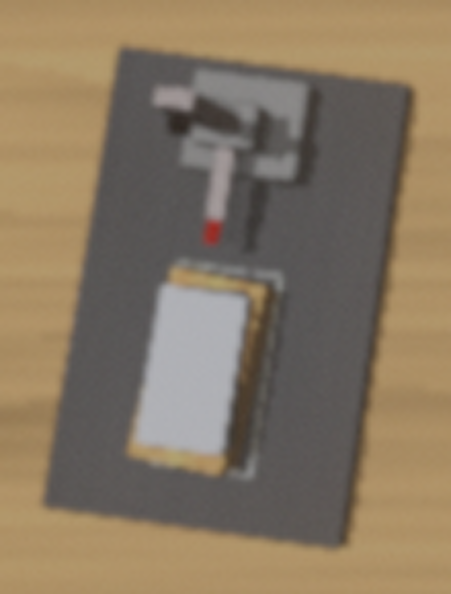

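View pics/s13z.png

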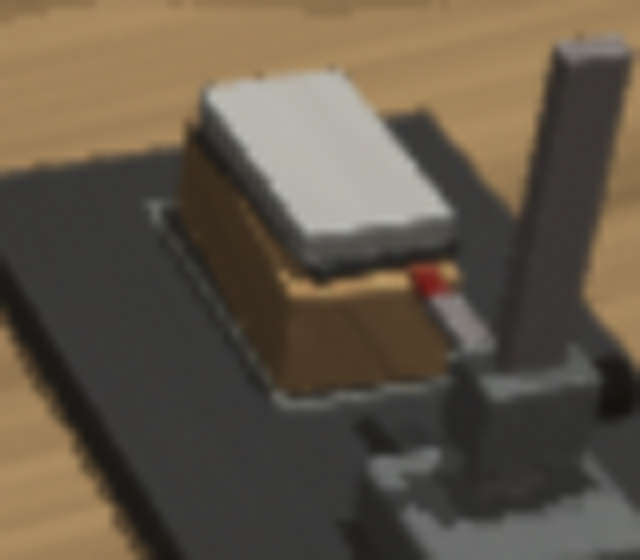

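View pics/scene13.png

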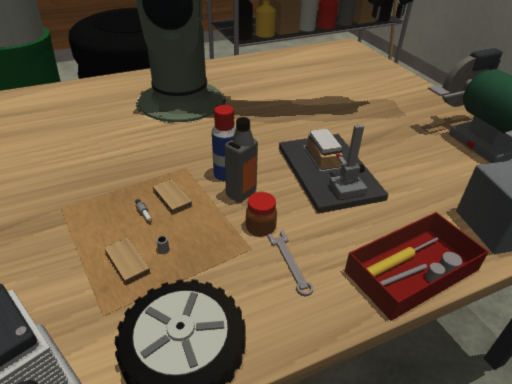

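Run:
```python
from h import *
zt=lambda p,x0,y0,f:(np.array(p)+.5)/f-.5+[x0,y0]
print("alu top view",rect(onz("top13",zt([(163,283),(250,293),(224,461),(139,446)],110,155,4.1),.076)))
print("alu scene",rect(onz("scene13",zt([(204,94),(342,71),(454,212),(308,237)],285,120,8),.076)))
S=onz("scene13",zt([(318,280),(456,257)],285,120,8),.058);print("steel front edge",S.round(4))
e=S[1]-S[0];n=e/np.linalg.norm(e);xx=np.array([n[1],-n[0],0]);xx*=np.sign(xx[0]);print(np.linalg.norm(e),np.arctan2(xx[1],xx[0]),"ctr",S.mean(0)-.045*xx)
T=onz("scene13",zt([(286,296),(460,270)],285,120,8),.058);print("timber front",T.round(4))
import glob
a,b=load("top0"),load("top13");g=np.abs(a[0].astype(int)-b[0]).max(2);
for n,bx in(("tip",(205,220,155,168)),("gauge",(165,205,145,190)),("jar",(165,195,250,280)),("oil",(212,245,247,283)),("can",(252,285,250,285)),("plug",(222,253,352,365)),("sock",(180,192,345,359)),("wrench",(100,165,250,270))):
    print(n,g[bx[0]:bx[1],bx[2]:bx[3]].max(),end=" ")
```

```text
alu top view (array([0.4751, 0.2444, 0.076 ]), 'size', np.float64(0.0494), np.float64(0.0933), 'yaw', np.float64(3.014))
alu scene (array([0.4802, 0.2448, 0.076 ]), 'size', np.float64(0.05), np.float64(0.0859), 'yaw', np.float64(2.9977))
steel front edge [[0.5196 0.2203 0.058 ]
 [0.5254 0.2675 0.058 ]]
0.047559490887322725 -0.12252081741656241 ctr [0.47782757 0.2494417  0.058     ]
timber front [[0.5232 0.2065 0.058 ]
 [0.532  0.2647 0.058 ]]
tip 10 gauge 5 jar 7 oil 5 can 7 plug 7 sock 5 wrench 4
```

All within limits and the bystanders and gauge are unmoved; handing in.

```bash
python3 -c "
from cell import robot
print(robot.job_done(), robot.get_state()['time'])"
```

```text
the job is handed in; nothing more can be done
the job is handed in; nothing more can be done
```

The stack is built and handed in at about 22 s. I moved the timber packer onto the outline with the steel one still lying on it, then laid the aluminium packer on top, for a total of 56 mm. Both plywood packers stayed on the cardboard.

**Last checks:**
- **Height:** the stack top reads 76.0–76.1 mm above the bench and is flat. The pointer tip reads about 75 mm from depth, 74–77 mm across the methods, so the gap is roughly 1–2 mm against the 5 mm allowed.
- **Position:** the timber, steel and aluminium centres are all about 4 mm or less from the outline's centre.
- **Squareness:** the timber is turned about 0.08 rad, because the steel lay skewed on it and I split the difference. The steel is within about 0.04 rad and the aluminium about 0.01 rad.
- **Surroundings:** before-and-after top pictures show no visible change at the gauge, pointer, bottle, can, jar, plug, socket or wrench.

**Disagreements and slips:**
- The first grasp on the aluminium closed above it, because I had the fingertip depth wrong. I opened, lowered and regripped.
- Setting the aluminium down reached about 20 N before I backed off. The timber's position read the same afterwards.
- Triangulating the tip put its top edge at 79 mm, while depth gave 77 mm.
- The steel is now mostly hidden, so its final position rests on one visible edge. That edge gives a turn of about 0.02 rad, against 0.04 rad measured before the aluminium went on.

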